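Set the load box selector to the two-dot range and confirm

TASK

On the bench's load box, push the dial's upright tab sideways with the fingertips until its pointer points at the middle of the tile with two dots. Only then press the round confirm button beside the dial fully down and let it come back up. Do not pinch the tab or press down on it, and leave the spool, screwdriver and bottle alone.

Things in the scene. Friction and masses are not known exactly. Their poses are not given: they have to be found in the camera images.
- dial_axis (a point): Centre of the top face of the selector dial, on its vertical axis. The dial is a grey disc, 120 mm across and 18 mm thick, on top of a fixed aluminium load box (230 x 320 x 60 mm high; the box's flat top is 18 mm below this point). A flat steel hub, 24 mm across, stands 4 mm above the dial. The point turns with the dial: the pointer and the tab lie along its own -x.
- tab_top (a point): Centre of the top of the dial's upright tab: a black block standing 26 mm above the dial's top face, 12 mm thick in the direction of turning and 16 mm long radially, its centre 49 mm from the dial's axis, in line with the pointer. Pushing one side face is right; squeezing it between the fingers, or pressing down on its top, fails.
- pointer (a point): Point 86 mm from the dial's axis, beyond the dial's rim, straight outward through the hub, black tab and small black nose on the rim (a black line on the dial leads to the tab; the nose ends 67 mm from the axis); it lies over the middle of a tile when the dial points squarely at that tile. 9 mm above the box's top.
- dial (a joint): Turn of the dial, rad, counter-clockwise from above positive; 0 when the pointer faces the blank front side of the box (the box's own -x, towards the robot). It turns freely both ways, more than half a turn from the front each way (stops at +/-6.2), with plain friction (about 0.14 N m, some 3 N at the tab), no clicks or spring: it stays where it is left.
- confirm (a joint): Travel of the confirm push-button, m: 0 released, 0.006 fully down; springs back. Fully down takes 4 N.
- confirm_top (a point): Centre of the top of the grey round confirm push-button (28 mm across, pressed straight down), in a black housing on the box's top, beside the dial near the box's right-hand end (as seen from the robot), 155 mm from the dial's axis.
- tile1: Fixed white round label tile, 32 mm across, 3 mm thick, with one dot in black on top; origin at the centre of its underside, on the box's top, 86 mm from the dial's axis. Which tile is in which of the four places round the dial changes.
- tile2: Fixed white round label tile, 32 mm across, 3 mm thick, with two dots in black on top; origin at the centre of its underside, on the box's top, 86 mm from the dial's axis. Which tile is in which of the four places round the dial changes.
- tile3: Fixed white round label tile, 32 mm across, 3 mm thick, with three dots in a triangle in black on top; origin at the centre of its underside, on the box's top, 86 mm from the dial's axis. Which tile is in which of the four places round the dial changes.
- tile4: Fixed white round label tile, 32 mm across, 3 mm thick, with four dots in a square in black on top; origin at the centre of its underside, on the box's top, 86 mm from the dial's axis. Which tile is in which of the four places round the dial changes.
- case: The fixed load box, aluminium, 230 mm (own x) x 320 mm (own y) x 60 mm high; origin at the centre of its underside. The dial's axis is 40 mm to its +y, the button 115 mm to its -y.
- spool: Bystander: loose grey solder spool standing on the bench, 54 mm across, 42 mm high; origin under its centre.
- driver: Bystander: loose screwdriver with black handle lying on the bench; origin under it.
- flux: Bystander: loose small amber bottle with white cap standing on the bench, 36 mm across, 90 mm high; origin under its centre.

How it is judged:
On the way, in this order (a step that is already met when the one before it is completed fails the run):
1. the dial rests with its pointer on the two-dot tile (horizontal distance between pointer and tile2 below 0.012 m and velocity of joint dial between -0.05 and 0.05 rad/s), for 0.2 s.
2. the confirm button is pressed fully down with the pointer there (value of joint confirm above 0.0045 m and horizontal distance between pointer and tile2 below 0.012 m), for 0.05 s.
At the end, for the whole second after the job is handed in: The pointer rests on the two-dot tile (pointer point within 12 mm of the tile's centre, about 8 degrees), the dial is still, and the confirm button, pressed at least 4.5 mm after the dial was set, is up again (all of step 1 and value of joint confirm below 0.0015 m); the robot touches nothing.
It fails at once if the confirm button is pressed while the pointer is not on the two-dot tile (value of joint confirm above 0.003 m and horizontal distance between pointer and tile2 above 0.014 m).
It fails at once if the tab is pinched or pressed down on (both its halves loaded by the fingers at once) (contact force between each of dial_c3, dial_c4 and the fingers above 1.5 N).
It fails at once if the spool is moved or lifted more than 15 mm (distance of spool from where it was at the start of the episode above 0.015 m).
It fails at once if the screwdriver is moved or lifted more than 15 mm (distance of driver from where it was at the start of the episode above 0.015 m).
It fails at once if the bottle is moved or lifted more than 15 mm (distance of flux from where it was at the start of the episode above 0.015 m).
It also fails if it takes over 42 s, if anything falls off the work surface, if the arm or the gripper's body presses on something with over 40 N, if the wrist force passes 120 N, or if a joint passes its speed limit or range.

ROBOT

A 7-joint arm with a two-finger parallel gripper is mounted at the origin on the work surface. World frame = base frame: x ahead of the robot, y to its left, z up, the work surface at z = 0. Lengths are in m, angles in rad, forces in N, time in s.
With the tool pointing down it reaches from about 0.425 to 0.925 m from the base axis. Payload 6.8 kg.
Tool frame: the origin (TCP) lies on the mounting face of the last link; the fingertips stand 173 mm ahead of it and the grasp point (between the pads) lies 155 mm ahead of it; z points along the fingers, y is the direction in which the jaws open and shut (so a half turn about z gives the same grasp; the last joint's range is limited). The gripper opens to 85 mm and grips with 20 to 120 N. Pads are 22 mm wide; open, the fingers measure 114 mm over their backs; the gripper's body (76 mm by 85 mm) begins 54 mm behind the grasp point. The pads swing forward as they close: fully open they stand 13 mm farther back than shut.
Start: joints at [-1.305, 0.477, 0.022, 1.555, -0.011, 1.109, -0.083], TCP at [0.246, 0.628, 0.405] pointing down, gripper open.
Joint ranges: [-2.96, 2.96], [-0.34, 2.1], [-1.41, 1.46], [0.24, 2.44], [-1.37, 4.51], [0.17, 1.92], [-2.96, 2.96]. Speed limits (rad/s): [2.39, 2.39, 3.14, 3.14, 3.14, 3.14, 3.14].

INTERFACE

Orientations are given as a unit quaternion [w, x, y, z].
In Python, from station import sensors, read_camera, bot gives the robot as it stands. The module is installed in compiled form; this text tells all that it offers.
- The arm moves only by the tool play_rows, never from a script. Its argument "commands" is a list of rows, each a list of 4 numbers: the shift along the tool's x, y, z in m, then the turn about the tool's z in degrees. A call has 1 to 20 rows; each row shifts and turns the commanded pose from where the row before left it, along the tool's axes as they then stand; what a row does not reach is not made up. A row lasts 1/10 s, in which the tool goes at most 50 mm and 8.59 degrees, less where a joint would pass 70% of its speed; a pose out of reach is approached as far as the arm can. A call with a gripper value outside its range is refused whole. "claw" is the finger opening in m, from 0 to 0.0854, set as the call begins (left out, the last holds). The fingers move at their own pace and stop on an object; "force" is the grip in N (left out, the last holds). Time passes only in rows, so rows that do not move let the fingers close. It gives the time, the measured TCP pose, the force and the opening at its end, in the units of the state.
- sensors.get_obs(): the state, without advancing time (a new reading comes with each control period).
- read_camera(name): name is "side" or "top" or "wrist"; returns a dict with "frame" (420x560x3 uint8, blue, green, red), "depth" (420x560 float32, m along the optical axis (not along the pixel's ray), 0 where there is no reading), "fx", "fy", "cx", "cy" (pixels), "rvec" (rotation vector, rad) and "tvec" (3), from world to camera coordinates, as OpenCV has them; the wrist camera has in their place "T_tool_cam" (4x4, takes a point from camera to tool coordinates, whose origin is the TCP and whose axes are the flange's). Camera axes: x right, y down, z forward; pixel columns grow to the right and rows downward; lengths in m; the calibration is good to about 2 mm. A picture is of the moment at which its call begins: read the wrist's pose just before it.
- bot.hand_in(): hands the job in, once; it reports no verdict.
The state is a dict: "t": time; "q": joint angles; "joint_vel": joint speeds; "joint_torque": joint torques, N m; "eef_pos": TCP position; "tool_rot": TCP orientation; "contact_force": force on the tool from outside, world axes, zero at the start; "torque": the same for the moment, N m; "gripper_width": opening from 0.0 (shut) to 1.0 (fully open).
Only numpy, scipy, OpenCV 4.12 (cv2) and the standard library are available. Lean on these libraries where they do the work, as an engineer would, in place of code of your own. Each camera call takes 0.05 s, during which the arm holds its last target.

## Working session

There is one attempt and no reset: what is moved stays moved. The work goes in short steps, Python scripts to look and compute and a tool call to move; the robot and the scene stay as the last step left them, time stands still between calls to the robot, and variables do not carry over. Pictures are saved under pics/ and viewed, and the job is handed in when it is done.

Besides the shell and the picture viewer there is one more tool, called after ">>>" by a JSON object that holds its "op" and its "data". play_rows: Moves the arm, as the interface text tells. Its arguments: {"type":"object","properties":{"commands":{"type":"array"},"claw":{"type":"number"},"force":{"type":"number"}},"required":["commands"]}

```bash
mkdir -p pics; python3 - <<'E'
from station import sensors, read_camera, bot
import cv2,numpy as np,pickle
o=sensors.get_obs();print(o)
for n in ["top","side","wrist"]:
    c=read_camera(n);pickle.dump(c,open(f"{n}.pkl","wb"));cv2.imwrite(f"pics/{n}0.png",c["frame"])
    print(n,{k:v for k,v in c.items() if k not in("frame","depth")})
E
```

```text
{'t': 0.0, 'q': array([-1.30509912,  0.47782508,  0.02235327,  1.55646167, -0.01146045,
        1.10930985, -0.08310068]), 'joint_vel': array([ 0.00023028,  0.00234316, -0.00153221, -0.00118   ,  0.00060749,
       -0.00272369,  0.00027653]), 'joint_torque': array([-1.18390803e-03, -5.96438134e+01,  1.60713807e+00, -2.81204385e+01,
        1.23427444e-02,  9.01942461e-03, -3.35915547e-05]), 'eef_pos': array([0.24638086, 0.62812921, 0.40370463]), 'tool_rot': array([-8.39748383e-05,  1.85799343e-01,  9.82587261e-01, -9.34095483e-04]), 'contact_force': array([ 0.37499373, -0.25962185, -0.35141437]), 'torque': array([-0.01356501, -0.02782369, -0.04318091]), 'gripper_width': 1.0002832820781782}
top {'fx': 470.70223588695626, 'fy': 470.70223588695626, 'cx': 278.9123804413769, 'cy': 213.4530392349197, 'rvec': array([ 2.11914737, -2.17129435,  0.17672791]), 'tvec': array([0.05251652, 0.62686103, 0.98118174])}
side {'fx': 389.66847787572516, 'fy': 389.66847787572516, 'cx': 276.7801716944918, 'cy': 206.22471468522986, 'rvec': array([ 0.95588299, -2.5613142 ,  0.94076208]), 'tvec': array([0.50608613, 0.3365978 , 0.73676162])}
wrist {'fx': 317.3100187533033, 'fy': 317.3100187533033, 'cx': 278.83335133818906, 'cy': 206.71923773961083, 'T_tool_cam': array([[-8.65241166e-04, -9.62425661e-01, -2.71543916e-01,
         6.79308214e-02],
       [ 9.99999611e-01, -8.79867061e-04, -6.78865928e-05,
         3.54858033e-04],
       [-1.73586749e-04, -2.71543869e-01,  9.62426048e-01,
         3.13628212e-02],
       [ 0.00000000e+00,  0.00000000e+00,  0.00000000e+00,
         1.00000000e+00]])}
```

View pics/top0.png

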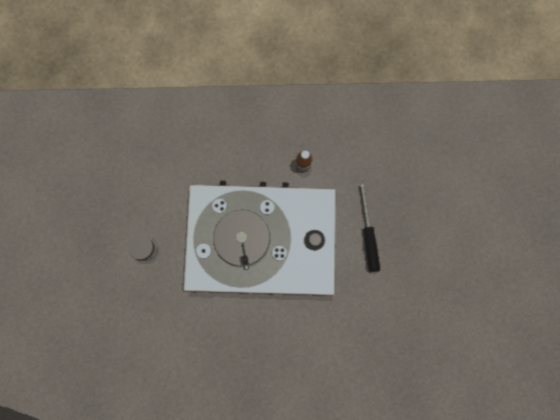

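View pics/side0.png

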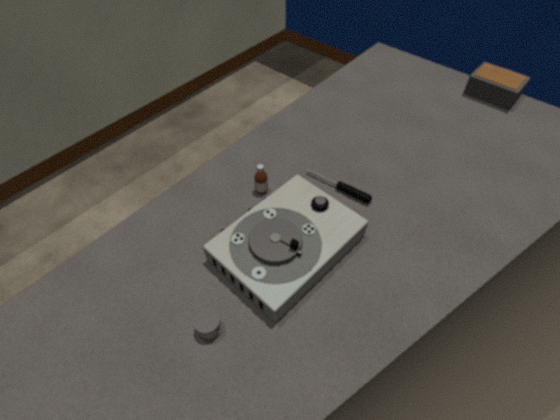

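The top view shows the dial at (242,237), the tab and nose near (244,262), the two-dot tile at (267,207) and the button at (315,240). The bottle is behind the box and the spool is to the left of it. Next I'll measure these.

```bash
cat > h.py <<'E'
import cv2,numpy as np
def ray(c,uv,z,eef=None,rot=None):
    d=np.array([(uv[0]-c['cx'])/c['fx'],(uv[1]-c['cy'])/c['fy'],1.])
    if 'rvec' in c:
        R=cv2.Rodrigues(c['rvec'])[0]; o=-R.T@c['tvec']; w=R.T@d
    else:
        from scipy.spatial.transform import Rotation as Ro
        T=np.eye(4);T[:3,:3]=Ro.from_quat(np.r_[rot[1:],rot[0]]).as_matrix();T[:3,3]=eef
        T=T@c['T_tool_cam'];o=T[:3,3];w=T[:3,:3]@d
    return o+w*(z-o[2])/w[2]
E
python3 - <<'E'
import pickle,cv2,numpy as np
from h import ray
c=pickle.load(open('top.pkl','rb'));f=c['frame']
cv2.imwrite('pics/topz.png',cv2.resize(f[170:310,170:350],None,fx=4.4,fy=4.2,interpolation=cv2.INTER_CUBIC)[:600])
hsv=cv2.cvtColor(f,cv2.COLOR_BGR2HSV)
g=cv2.cvtColor(f,cv2.COLOR_BGR2GRAY)
m=(g>150).astype(np.uint8)
n,l,s,ce=cv2.connectedComponentsWithStats(m)
for i in range(1,n):
    if s[i][4]>30: print(s[i],ce[i],ray(c,ce[i],.063 if s[i][4]<1000 else .06))
    if s[i][4]>3000:
        cn=cv2.findContours((l==i).astype(np.uint8),0,2)[0];r=cv2.minAreaRect(max(cn,key=len));b=cv2.boxPoints(r);print(b);print([ray(c,p,.06).round(4) for p in b])
for p,z in [((242,237),.082),((315,240),.08),((304,156),.09),((142,247),.042),((371,250),.02),((362,187),.01)]: print(p,ray(c,p,z).round(3))
m=(g<35).astype(np.uint8);n,l,s,ce=cv2.connectedComponentsWithStats(m)
for i in range(1,n):
    if s[i][4]>8 and 180<ce[i][0]<340 and 180<ce[i][1]<300: print('dark',s[i],ce[i])
E
```

```text
[302 151   7   7  37] [305. 154.] [ 0.75667413 -0.023248    0.063     ]
[ 185  185  150  109 7626] [275.85182271 239.96839759] [0.56879675 0.04539265 0.06      ]
[[184.49998 289.5    ]
 [187.4959  184.64276]
 [335.97467 188.88501]
 [332.97876 293.74225]]
[array([0.4688, 0.2402, 0.06  ]), array([0.6944, 0.235 , 0.06  ]), array([ 0.6774, -0.0884,  0.06  ]), array([ 0.4522, -0.0723,  0.06  ])]
[260 200  14  14 114] [266.75438596 206.52631579] [0.64144204 0.06331945 0.063     ]
[196 244  14  14 142] [202.91549296 250.33802817] [0.55012085 0.20103675 0.063     ]
[276 249  11  11  46] [281.41304348 254.47826087] [0.53725827 0.03431865 0.063     ]
(242, 237) [0.575 0.116 0.082]
(315, 240) [ 0.565 -0.037  0.08 ]
(304, 156) [ 0.745 -0.019  0.09 ]
(142, 247) [0.562 0.336 0.042]
(371, 250) [ 0.545 -0.166  0.02 ]
(362, 187) [ 0.691 -0.155  0.01 ]
```

View pics/topz.png

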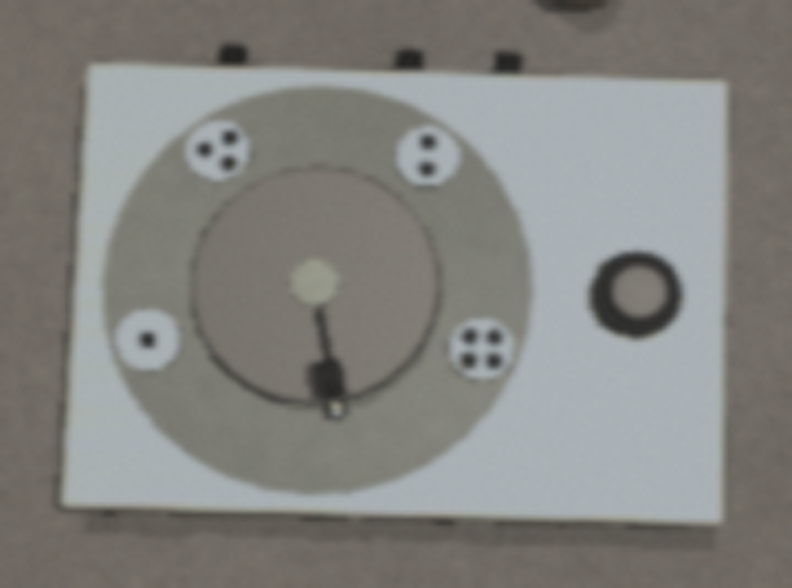

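>>> {"op": "play_rows", "data": {"commands": [[-0.0242, -0.0197, 0, 0], [-0.0242, -0.0197, 0, 0], [-0.0242, -0.0197, 0, 0], [-0.0242, -0.0197, 0, 0], [-0.0242, -0.0197, 0, 0], [-0.0242, -0.0197, 0, 0], [-0.0242, -0.0197, 0, 0], [-0.0242, -0.0197, 0, 0], [-0.0242, -0.0197, 0, 0], [-0.0242, -0.0197, 0, 0], [-0.0242, -0.0197, 0, 0], [-0.0242, -0.0197, 0, 0], [-0.0242, -0.0197, 0, 0], [-0.0242, -0.0197, 0, 0], [-0.0242, -0.0197, 0, 0], [-0.0242, -0.0197, 0, 0], [-0.0242, -0.0197, 0, 0], [-0.0242, -0.0197, 0, 0]], "claw": 0, "force": 60}}

```text
t: 1.95
eef_pos: [0.5228, 0.138, 0.4046]
tool_rot: [-0.0, 0.186, 0.983, -0.0]
contact_force: [0.4, 0.6, -0.4]
gripper_width: 0.001
```

>>> {"op": "play_rows", "data": {"commands": [[0, 0, 0, 6], [0, 0, 0, 6], [0, 0, 0, 6], [0, 0, 0, 6], [0, 0, 0, 6], [0, 0, 0, 6], [0, 0, 0, 6], [0, 0, 0, 6], [0, 0, 0, 6], [0, 0, 0, 6], [0, 0, 0, 0], [0, 0, 0, 0]]}}

```text
t: 3.15
eef_pos: [0.5224, 0.1393, 0.4046]
tool_rot: [-0.0, 0.651, 0.759, -0.0]
contact_force: [0.3, 1.2, 0.9]
gripper_width: -0.0
```

```bash
python3 - <<'E'
from station import sensors, read_camera, bot
import cv2,numpy as np,pickle
o=sensors.get_obs();print(o['t'],o['q'].round(3),o['eef_pos'],o['tool_rot'],o['gripper_width'])
c=read_camera("wrist");c['eef']=o['eef_pos'];c['rot']=o['tool_rot'];pickle.dump(c,open("w1.pkl","wb"));cv2.imwrite("pics/w1.png",c["frame"])
E
```

```text
3.15 [-0.733  0.267  0.431  1.901 -0.131  1.001 -0.092] [0.52241049 0.13930048 0.40456895] [-4.37872654e-05  6.51105877e-01  7.58986901e-01 -1.40320402e-04] -0.0003774066636446201
```

View pics/w1.png

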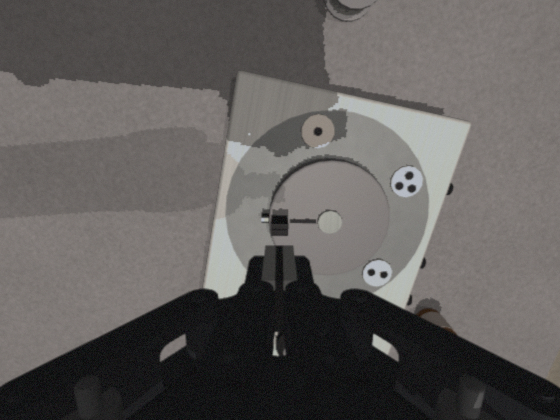

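The wrist view shows the hub at (330,222), tab at (280,222), nose at (265,216), tile 2 at (377,272), tile 1 at (318,131) and tile 3 at (406,181). The fingertips are just beside the tab.

```bash
python3 - <<'E'
import pickle,cv2,numpy as np
from h import ray
c=pickle.load(open('w1.pkl','rb'))
f=c['frame'];g=cv2.cvtColor(f,cv2.COLOR_BGR2GRAY)
cv2.imwrite('pics/w1z.png',cv2.resize(f[110:300,220:420],None,fx=3.5,fy=3.1,interpolation=cv2.INTER_CUBIC))
R=lambda uv,z:ray(c,uv,z,c['eef'],c['rot'])
P={}
m=(g>140).astype(np.uint8);n,l,s,ce=cv2.connectedComponentsWithStats(m)
for i in range(1,n):
    if 80<s[i][4]<2000: print(s[i],ce[i],R(ce[i],.063).round(4),R(ce[i],.082).round(4))
hub=R((330,222),.082);print('hub',hub)
for n_,uv,z in [('t2',(377,272),.063),('t1',(318,131),.063),('t3',(406.5,181),.063),('nose',(265,216),.07),('tabtop',(280,226),.104),('line',(297,221),.078)]:
    p=R(uv,z);d=p-hub;print(n_,p.round(4),np.hypot(*d[:2]).round(4),(np.degrees(np.arctan2(d[1],d[0]))%360).round(1))
E
```

```text
[ 266  120  105   56 1005] [326.84179104 150.3681592 ] [0.5634 0.1838 0.063 ] [0.5603 0.1853 0.082 ]
[318 211  24  23 403] [329.808933   222.18362283] [0.5805 0.1124 0.063 ] [0.5763 0.1182 0.082 ]
[373 335  18  19 199] [381.08542714 344.07537688] [ 0.668  -0.0245  0.063 ] [ 0.6585 -0.0103  0.082 ]
hub [0.5764722  0.11841694 0.082     ]
t2 [0.6418 0.0645 0.063 ] 0.0847 320.5
t1 [0.5516 0.2005 0.063 ] 0.0857 106.9
t3 [0.6474 0.1662 0.063 ] 0.0855 34.0
nose [0.5135 0.1111 0.07  ] 0.0634 186.6
tabtop [0.5281 0.1146 0.104 ] 0.0485 184.5
line [0.5452 0.1133 0.078 ] 0.0317 189.3
```

View pics/w1z.png

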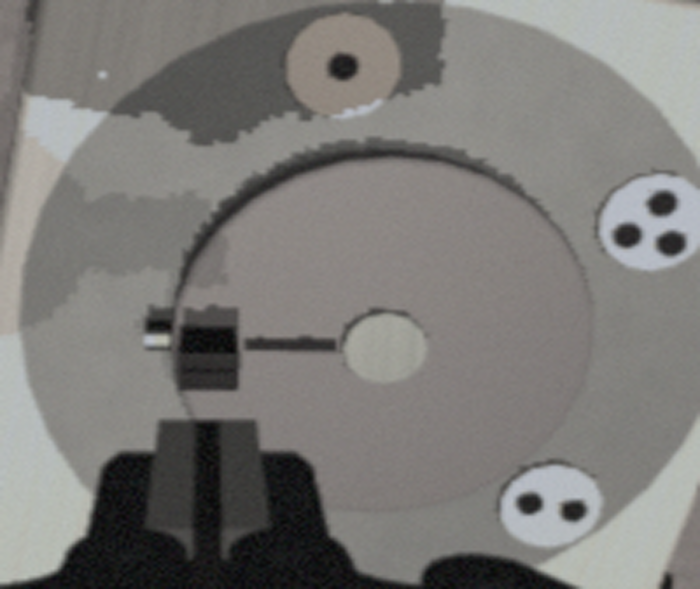

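>>> {"op": "play_rows", "data": {"commands": [[0, 0, 0.0143, 0.9], [0, 0, 0.0143, 0.9], [0, 0, 0.0143, 0], [0, 0, 0.0143, 0], [0, 0, 0.0143, 0], [0, 0, 0.0143, 0], [0, 0, 0.0143, 0], [0, 0, 0.0143, 0], [0, 0, 0.0143, 0], [0, 0, 0.0143, 0], [0, 0, 0, 0], [0, 0, 0, 0]]}}

```text
t: 4.4
eef_pos: [0.5226, 0.1391, 0.2614]
tool_rot: [-0.0, 0.664, 0.748, -0.0]
contact_force: [0.4, 0.2, 0.6]
gripper_width: 0.004
```

```bash
python3 - <<'E'
from station import sensors, read_camera, bot
import cv2,numpy as np,pickle
c=read_camera("side");cv2.imwrite("pics/s1.png",cv2.resize(c["frame"][170:310,190:380],None,fx=4,fy=4,interpolation=2))
o=sensors.get_obs();print(o['t'],o['q'].round(3),o['eef_pos'],o['tool_rot'],o['contact_force'])
E
```

```text
4.45 [-0.665  0.466  0.367  2.016 -0.252  0.702 -0.022] [0.52276287 0.13920735 0.26191036] [1.37501090e-04 6.64070867e-01 7.47669602e-01 1.75470913e-04] [0.2659752  0.35264454 0.52056508]
```

View pics/s1.png

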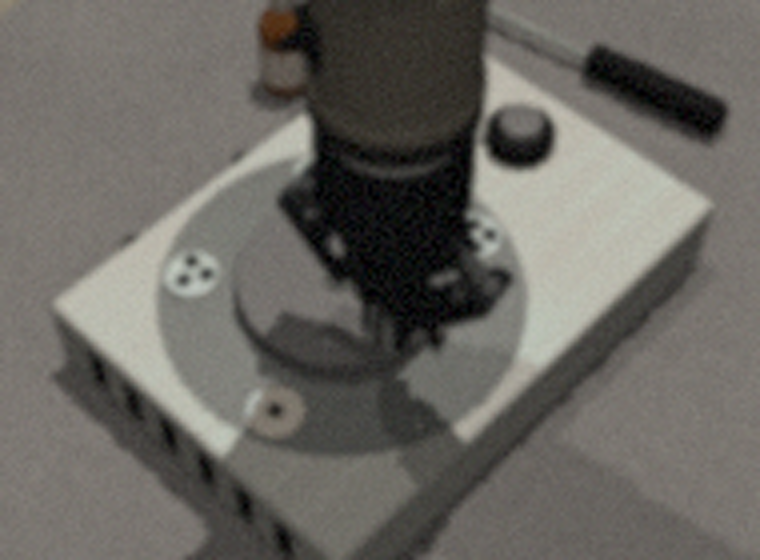

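The side view shows the tips down next to the tab, with no contact force. I'll start the push.

>>> {"op": "play_rows", "data": {"commands": [[-0.004, 0, 0, 0], [-0.004, 0, 0, 0], [-0.003, 0, 0, 0], [-0.00447, -0.0013, 0, -5], [-0.00447, -0.0013, 0, -5], [-0.00447, -0.0013, 0, -5], [-0.00447, -0.0013, 0, -5], [-0.00447, -0.0013, 0, -5], [-0.00447, -0.0013, 0, -5], [0, 0, 0, 0]]}}

```text
t: 5.45
eef_pos: [0.5256, 0.1005, 0.2621]
tool_rot: [0.0, 0.448, 0.894, 0.001]
contact_force: [0.6, 0.5, -0.5]
gripper_width: 0.002
```

```bash
python3 - <<'E'
from station import sensors, read_camera, bot
import cv2,numpy as np,pickle
o=sensors.get_obs();print(o['t'],o['q'].round(3),o['eef_pos'],o['tool_rot'],o['contact_force'])
c=read_camera("wrist");c['eef']=o['eef_pos'];c['rot']=o['tool_rot'];pickle.dump(c,open("w2.pkl","wb"));cv2.imwrite("pics/w2.png",c["frame"])
E
```

```text
5.45 [-0.492  0.443  0.234  2.023 -0.158  0.691  0.484] [0.52555553 0.10051911 0.26211414] [1.76894789e-04 4.47813821e-01 8.94126568e-01 6.56463384e-04] [ 0.59063323  0.51330709 -0.5390134 ]
```

View pics/w2.png

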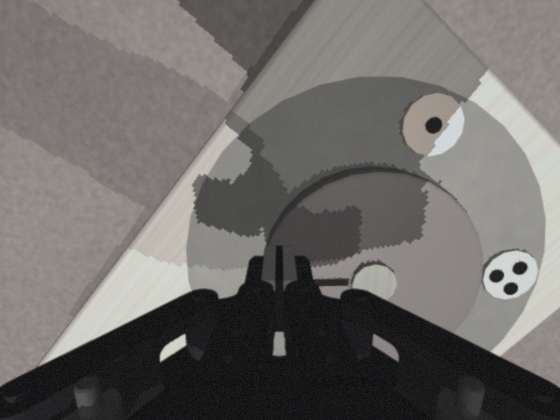

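>>> {"op": "play_rows", "data": {"commands": [[-0.00447, -0.0013, 0, -5], [-0.00447, -0.0013, 0, -5], [-0.00447, -0.0013, 0, -5], [-0.00447, -0.0013, 0, -5], [-0.00447, -0.0013, 0, -5], [-0.00447, -0.0013, 0, -5], [-0.00447, -0.0013, 0, -5], [-0.00447, -0.0013, 0, -5], [-0.00447, -0.0013, 0, -5], [0, 0, 0, 0]]}}

```text
t: 6.5
eef_pos: [0.5517, 0.0694, 0.2615]
tool_rot: [-0.0, 0.072, 0.997, -0.0]
contact_force: [0.1, 0.1, -1.0]
gripper_width: -0.001
```

```bash
cat > st.py <<'E'
from station import sensors, read_camera
import cv2,numpy as np,pickle,sys
o=sensors.get_obs();print(o['t'],o['q'].round(3),o['eef_pos'],o['contact_force'])
w,x,y,z=o['tool_rot'];a=2*np.arctan2(y,x);X=np.array([np.cos(a),np.sin(a)]);Y=np.array([np.sin(a),-np.cos(a)])
d=np.array([.576,.117])-o['eef_pos'][:2];print('tab ang',(np.degrees(a)+90)%360,'axis in tool',d@X,d@Y)
for n in sys.argv[2:]:
    c=read_camera(n);c['eef']=o['eef_pos'];c['rot']=o['tool_rot'];pickle.dump(c,open(n+sys.argv[1]+".pkl","wb"))
    f=c['frame'] 
    if n=='top': f=cv2.resize(f[170:310,170:350],None,fx=4.2,fy=4.2,interpolation=2)
    if n=='side': f=cv2.resize(f[160:310,190:380],None,fx=4,fy=4,interpolation=2)
    cv2.imwrite(f"pics/{n}{sys.argv[1]}.png",f)
E
python3 st.py 3
```

```text
6.5 [-0.269  0.464  0.04   1.964 -0.027  0.715  1.213] [0.55174782 0.0694413  0.2614989 ] [ 0.13476748  0.12809018 -1.02365882]
tab ang 261.68610842417496 axis in tool -0.017120504622440944 0.05056566306692151
```

>>> {"op": "play_rows", "data": {"commands": [[-0.00447, -0.0013, 0, -5], [-0.00447, -0.0013, 0, -5], [-0.00447, -0.0013, 0, -5], [-0.00447, -0.0013, 0, -5], [-0.00447, -0.0013, 0, -5], [-0.00447, -0.0013, 0, -5], [-0.00447, -0.0013, 0, -5], [-0.00447, -0.0013, 0, -5], [-0.00447, -0.0013, 0, -5], [0, 0, 0, 0]]}}

```text
t: 7.5
eef_pos: [0.5923, 0.0662, 0.2613]
tool_rot: [-0.001, -0.314, 0.949, -0.0]
contact_force: [-0.8, -0.5, 0.0]
gripper_width: 0.002
```

```bash
python3 st.py 4 wrist
```

```text
7.5 [-0.102  0.522 -0.15   1.857  0.107  0.771  1.901] [0.59233757 0.06622011 0.26128269] [-0.78706421 -0.45855351  0.0489908 ]
tab ang 306.61259601683594 axis in tool -0.01717125009216897 0.05050407322467051
```

View pics/wrist4.png

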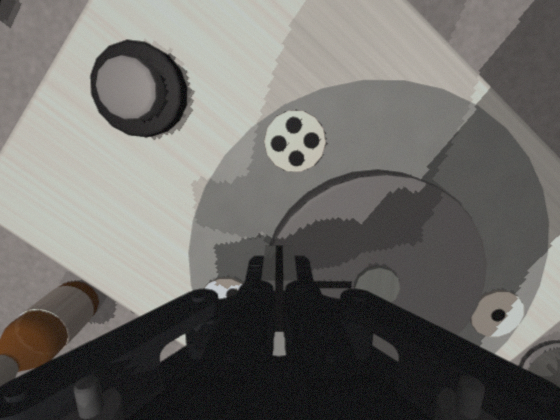

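The line and hub lie on one image row (about 285), so the tab is square to the fingers at about 306.6°. The target is about 320.7°, so I'll turn the last 14° and back off.

>>> {"op": "play_rows", "data": {"commands": [[-0.00447, -0.0013, 0, -5], [-0.00447, -0.0013, 0, -5], [-0.00356, -0.00106, 0, -4], [0, 0, 0, 0], [0, 0, 0, 0], [0.004, 0, 0, 0], [0.008, 0, 0, 0], [0.01, 0, 0, 0], [0, 0, -0.03, 0], [0, 0, -0.04, 0], [0, 0, -0.04, 0], [0, 0, 0, 0]]}}

```text
t: 8.75
eef_pos: [0.5918, 0.0547, 0.3779]
tool_rot: [0.005, -0.428, 0.904, -0.002]
contact_force: [2.4, -0.2, 1.1]
gripper_width: 0.006
```

```bash
python3 st.py 5 wrist side top
```

```text
8.75 [-0.017  0.381 -0.23   1.774  0.103  0.988  2.168] [0.59179393 0.05465816 0.37785716] [ 2.38051458 -0.21249832  1.05635607]
tab ang 320.6911369596007 axis in tool -0.0382310508481387 0.05171401769162753
```

View pics/wrist5.png

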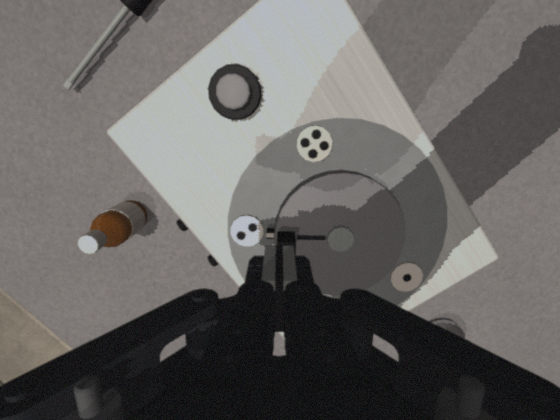

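View pics/side5.png

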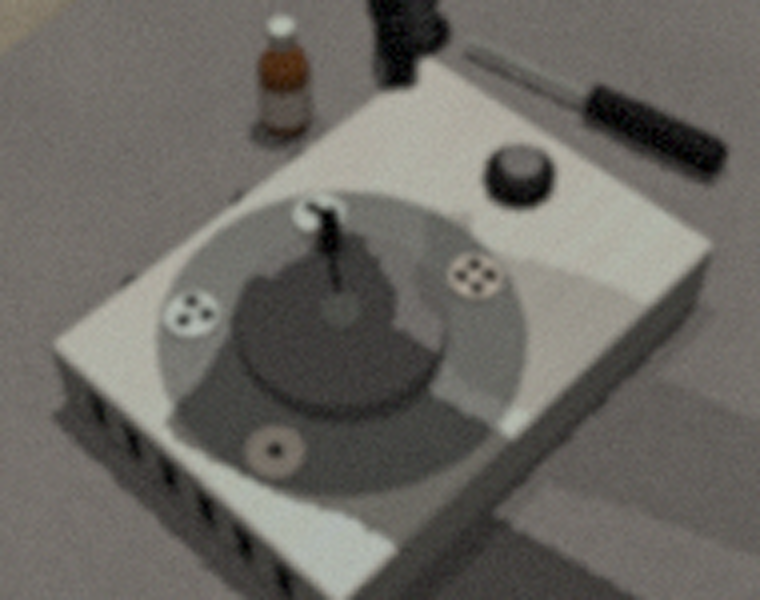

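View pics/top5.png

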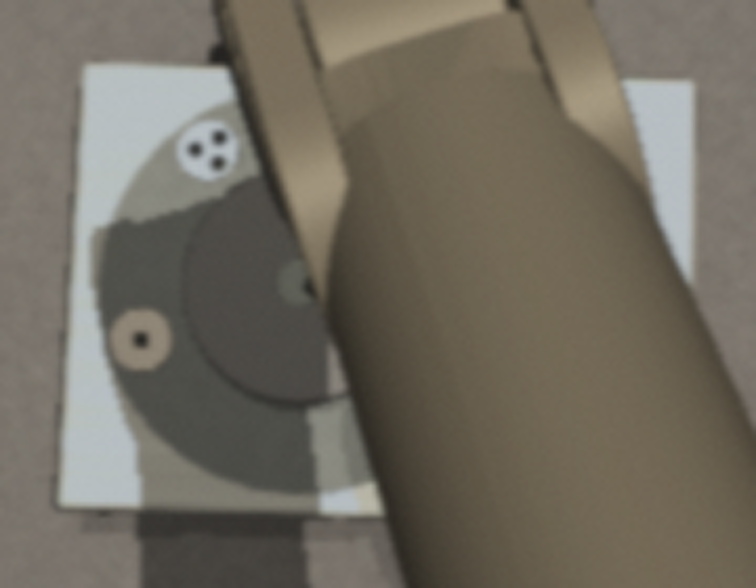

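The wrist view has the hub at (340,239), the line at (310,238), the nose at (270,235), tile 2 at (246,231) and the button at (235,91). The pointer is on tile 2. I'll put numbers on that and locate the button.

```bash
python3 - <<'E'
import pickle,cv2,numpy as np
from h import ray
c=pickle.load(open('wrist5.pkl','rb'))
f=c['frame'];g=cv2.cvtColor(f,cv2.COLOR_BGR2GRAY)
cv2.imwrite('pics/w5z.png',cv2.resize(f[60:260,190:370],None,fx=4,fy=3,interpolation=cv2.INTER_CUBIC))
R=lambda uv,z:ray(c,uv,z,c['eef'],c['rot'])
hub=R((340.5,239),.082)
for n_,uv,z in [('hub',(340.5,239),.082),('t2',(246,231),.063),('t4',(314,144),.063),('t1',(407,277),.063),('nose',(270,235),.07),('line',(310,238),.078),('but.08',(234,91),.08),('but.07',(234,91),.07)]:
    p=R(uv,z);d=p-hub;print(n_,p.round(4),np.hypot(*d[:2]).round(4),(np.degrees(np.arctan2(d[1],d[0]))%360).round(1))
dp=c['depth'];P=np.array([234,91]);print(dp[91,234],dp[91-4:95,230:238].mean())
z=dp[91,234];d=np.array([(234-c['cx'])/c['fx']*z,(91-c['cy'])/c['fy']*z,z,1])
from scipy.spatial.transform import Rotation as Ro
T=np.eye(4);r=c['rot'];T[:3,:3]=Ro.from_quat([*r[1:],r[0]]).as_matrix();T[:3,3]=c['eef'];print('button by depth',(T@c['T_tool_cam']@d))
E
```

```text
hub [0.5761 0.1175 0.082 ] 0.0 0.0
t2 [0.6427 0.0626 0.063 ] 0.0863 320.5
t4 [0.543 0.039 0.063] 0.0852 247.2
t1 [0.551 0.2   0.063] 0.0862 106.9
nose [0.6257 0.0782 0.07  ] 0.0633 321.6
line [0.5973 0.1011 0.078 ] 0.0268 322.2
but.08 [ 0.5671 -0.036   0.08  ] 0.1538 266.6
but.07 [ 0.5678 -0.0374  0.07  ] 0.1551 266.9
0.24899988 0.24918374
button by depth [ 0.56697883 -0.03571893  0.08176286  1.        ]
```

View pics/w5z.png

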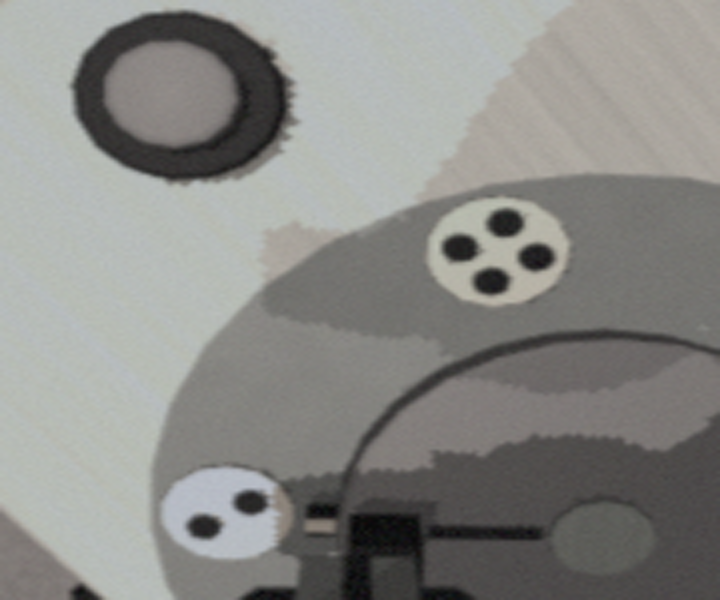

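The pointer is at about 321.5°, against tile 2 at 320.5°. That is roughly 1.5 mm off, well inside tolerance. Next I'll check the housing height and move over the button.

```bash
python3 - <<'E'
import pickle,numpy as np
from scipy.spatial.transform import Rotation as Ro
c=pickle.load(open('wrist5.pkl','rb'))
T=np.eye(4);r=c['rot'];T[:3,:3]=Ro.from_quat([*r[1:],r[0]]).as_matrix();T[:3,3]=c['eef'];T=T@c['T_tool_cam']
for v in (67,75,85,91,97,105,112,117):
  for u in (212,225,234,245,255,259):
    z=c['depth'][v,u];p=T@[(u-c['cx'])/c['fx']*z,(v-c['cy'])/c['fy']*z,z,1];print((u,v),p[:3].round(3),end=' ')
  print()
E
```

```text
(212, 67) [ 0.57  -0.064  0.06 ] (225, 67) [ 0.561 -0.055  0.072] (234, 67) [ 0.556 -0.051  0.071] (245, 67) [ 0.549 -0.045  0.071] (255, 67) [ 0.542 -0.042  0.059] (259, 67) [ 0.54  -0.04   0.059] 
(212, 75) [ 0.573 -0.058  0.07 ] (225, 75) [ 0.565 -0.049  0.081] (234, 75) [ 0.559 -0.044  0.082] (245, 75) [ 0.553 -0.041  0.071] (255, 75) [ 0.547 -0.036  0.071] (259, 75) [ 0.544 -0.035  0.058] 
(212, 85) [ 0.578 -0.052  0.072] (225, 85) [ 0.569 -0.043  0.082] (234, 85) [ 0.564 -0.039  0.081] (245, 85) [ 0.557 -0.034  0.082] (255, 85) [ 0.551 -0.03   0.071] (259, 85) [ 0.549 -0.028  0.071] 
(212, 91) [ 0.582 -0.049  0.072] (225, 91) [ 0.572 -0.04   0.082] (234, 91) [ 0.567 -0.036  0.082] (245, 91) [ 0.56  -0.03   0.082] (255, 91) [ 0.554 -0.026  0.071] (259, 91) [ 0.552 -0.024  0.071] 
(212, 97) [ 0.585 -0.045  0.071] (225, 97) [ 0.576 -0.037  0.081] (234, 97) [ 0.57  -0.032  0.082] (245, 97) [ 0.563 -0.027  0.081] (255, 97) [ 0.557 -0.023  0.07 ] (259, 97) [ 0.555 -0.021  0.071] 
(212, 105) [ 0.589 -0.041  0.071] (225, 105) [ 0.579 -0.032  0.083] (234, 105) [ 0.574 -0.028  0.081] (245, 105) [ 0.568 -0.023  0.072] (255, 105) [ 0.561 -0.018  0.073] (259, 105) [ 0.559 -0.017  0.059] 
(212, 112) [ 0.595 -0.038  0.06 ] (225, 112) [ 0.584 -0.03   0.071] (234, 112) [ 0.579 -0.025  0.071] (245, 112) [ 0.572 -0.019  0.071] (255, 112) [ 0.566 -0.015  0.059] (259, 112) [ 0.563 -0.012  0.058] 
(212, 117) [ 0.597 -0.035  0.06 ] (225, 117) [ 0.587 -0.027  0.07 ] (234, 117) [ 0.581 -0.022  0.072] (245, 117) [ 0.575 -0.016  0.066] (255, 117) [ 0.568 -0.011  0.06 ] (259, 117) [ 0.566 -0.009  0.059]
```

>>> {"op": "play_rows", "data": {"commands": [[0.0143, -0.0063, 0, 0], [0.0143, -0.0063, 0, 0], [0.0143, -0.0063, 0, 0], [0.0143, -0.0063, 0, 0], [0.0143, -0.0063, 0, 0], [0.0143, -0.0065, 0, 0], [0, 0, 0, 0], [0, 0, 0, 0]]}}

```text
t: 9.7
eef_pos: [0.5656, -0.0357, 0.3718]
tool_rot: [0.0, -0.428, 0.904, 0.0]
contact_force: [0.4, -0.5, -0.6]
gripper_width: 0.001
```

```bash
python3 st.py 6 wrist top
```

```text
9.7 [ 0.118  0.344 -0.205  1.842  0.083  0.963  2.333] [ 0.56560805 -0.03570561  0.37181512] [ 0.40564495 -0.49105881 -0.57222195]
tab ang 320.73699934995113 axis in tool -0.12480904693271326 0.08859852295764167
```

View pics/top6.png

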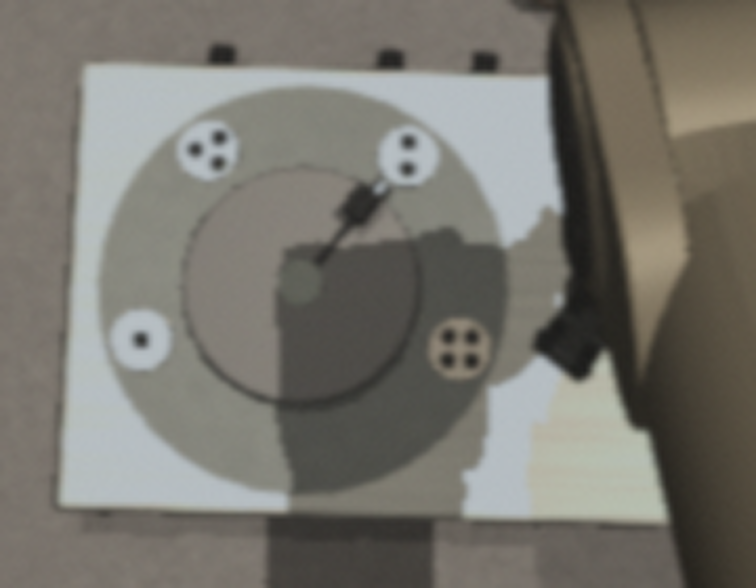

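The top view shows the nose at (382,186), in line from the hub (301,282) to tile 2 (407,155). The button top is at z≈0.0815 and its housing at 0.0715, so I'll press now.

>>> {"op": "play_rows", "data": {"commands": [[0, 0, 0.02, 0], [0, 0, 0.02, 0], [0, 0, 0.02, 0], [0, 0, 0.02, 0], [0, 0, 0.02, 0], [0, 0, 0.01, 0], [0, 0, 0.004, 0], [0, 0, 0.003, 0], [0, 0, 0.003, 0], [0, 0, 0.003, 0], [0, 0, 0, 0], [0, 0, 0, 0]]}}

```text
t: 11.0
eef_pos: [0.5659, -0.0351, 0.2495]
tool_rot: [0.001, -0.429, 0.903, -0.0]
contact_force: [-2.3, 1.6, 5.1]
gripper_width: -0.006
```

```bash
python3 st.py 7 side
```

```text
11.0 [ 0.097  0.503 -0.185  1.932  0.135  0.717  2.289] [ 0.56592595 -0.03512797  0.24952723] [-2.3442827   1.58458152  5.14018931]
tab ang 320.79594366707784 axis in tool -0.12425156793618646 0.08835130172950881
```

View pics/side7.png

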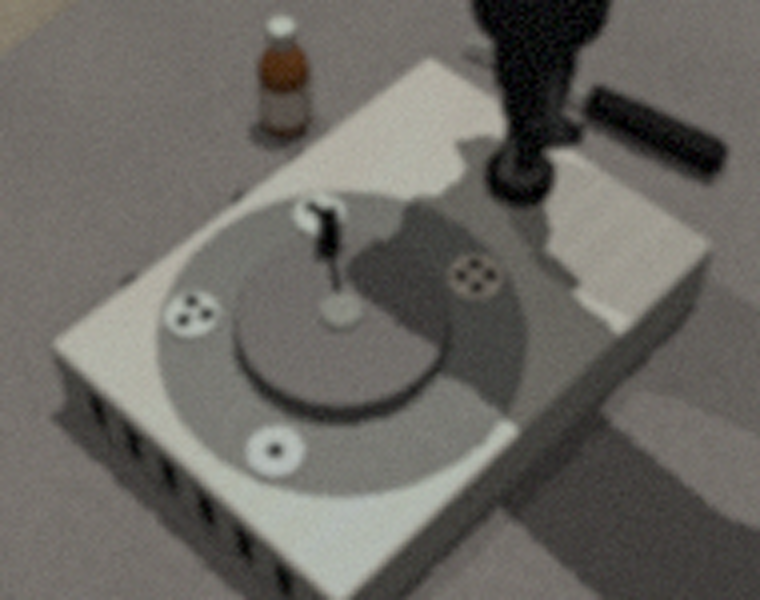

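The force is about 5 N, so the button is near its end. I'll press a little further until the force clearly rises.

>>> {"op": "play_rows", "data": {"commands": [[0, 0, 0.0015, 0], [0, 0, 0, 0], [0, 0, 0, 0]]}}

```text
t: 11.35
eef_pos: [0.566, -0.0351, 0.2493]
tool_rot: [0.001, -0.429, 0.903, -0.0]
contact_force: [-6.0, 1.1, 18.0]
gripper_width: 0.0
```

The force is 18 N with no further travel, so the button has bottomed out. I'll retract straight up.

>>> {"op": "play_rows", "data": {"commands": [[0, 0, 0, 0], [0, 0, -0.005, 0], [0, 0, -0.01, 0], [0, 0, -0.02, 0], [0, 0, -0.03, 0], [0, 0, -0.03, 0], [0, 0, -0.03, 0], [0, 0, -0.03, 0], [0, 0, 0, 0], [0, 0, 0, 0], [0, 0, 0, 0]]}}

```text
t: 12.45
eef_pos: [0.5652, -0.0358, 0.4013]
tool_rot: [-0.001, -0.429, 0.903, 0.0]
contact_force: [-1.3, 0.9, -1.2]
gripper_width: 0.001
```

```bash
python3 st.py 8 side wrist top
```

```text
12.45 [ 0.122  0.313 -0.208  1.812  0.075  1.026  2.342] [ 0.56516234 -0.03575592  0.40132579] [-1.25495064  0.94413578 -1.21465827]
tab ang 320.7663867242352 axis in tool -0.12517533954337343 0.08822108384908511
```

View pics/side8.png

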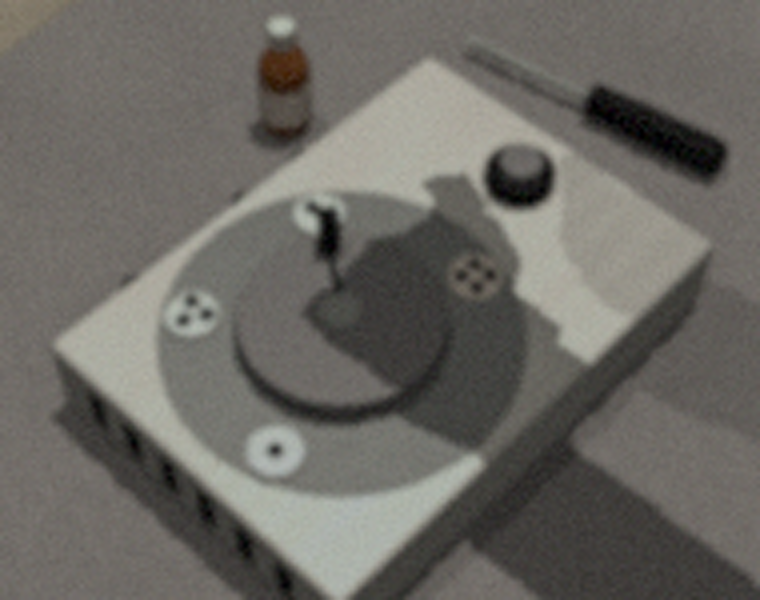

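View pics/top8.png

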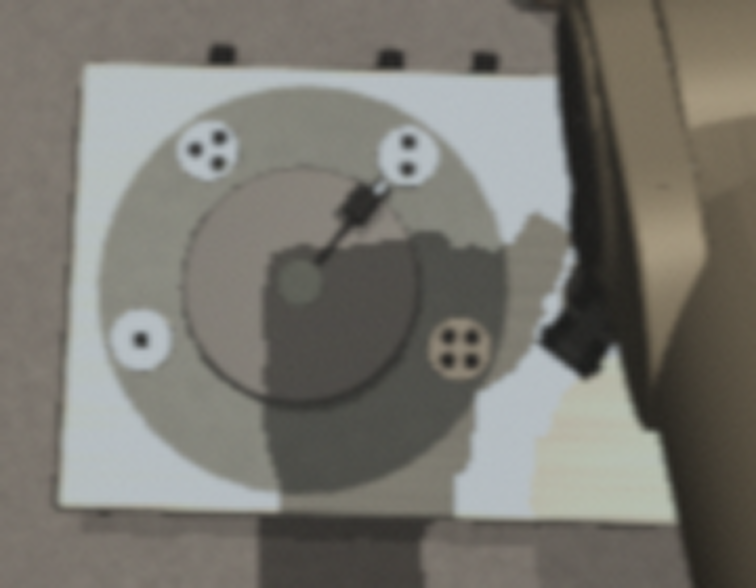

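The pointer still aims at tile 2: the nose is at (382,186) as before. The button at (520,170) in the side view looks raised as it did before the press. The bottle and screwdriver haven't moved, and the arm is clear, so I'm handing in.

```bash
python3 -c "
from station import bot
print(bot.hand_in())"
```

```text
the job is handed in; nothing more can be done
None
```

I pushed the tab's side face with the closed fingers about 134° counter-clockwise, until the pointer was on the two-dot tile. I then pressed the confirm button fully down, let it spring back, and handed the job in at about 12.6 s.

- **Dial:** the wrist camera put the pointer at about 321.5° and the tile at 320.5°, so it is roughly 1.5 mm off the tile's centre. The top view after the press showed the nose in the same place.
- **Button:** it was bottomed out at 18 N with no further travel. In the last side view it looked raised again; I judged that by eye.
- **Bystanders:** the bottle and screwdriver looked unmoved in the side view. The spool was outside the last cropped pictures, so I did not check it again, but the arm was never low near it.
- **Disagreements:** the wrist and top cameras differed by under 3 mm on the dial's axis, and by less than a degree on the tile's direction. No check failed.

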